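Test a spring: set the tester's stepped stop, then hold the lever down on it

TASK

Load the spring that stands in the bench spring tester to its third test length, so that the dial can be read: first, with the lever still up, draw the stepped stop along by its knob until the third of its four steps, counted from the knob, lies under the stop screw of the lever; then take the lever by its hand grip and press it down steadily, without slamming or forcing it, until the screw bears on that step. Leave the spring tray, calliper, marker and clipboard round it where they lie. The job finishes with you still holding the lever down on the stop; do not let it spring back up.

Things in the scene. Friction and masses are not known exactly. Their poses are not given: they have to be found in the camera images.
- tester: bench spring tester, a hand-lever press fixed to the bench: base 270 x 150 mm, column at the rear, head arm with a vertical ram on the spring. Origin on the bench; x points from the lever's hand grip (front) to the column (rear), y to the side of the stop's knob, z up. In this frame the spring stands at (-40, 0) mm; a dial of 88 mm diameter sits at (130, 0, 262) mm, its top at 304 mm
- pivot (a point): middle of the lever's pivot axis, which is parallel to the tester's y; 190 mm above the bench, 110 mm behind the tester's origin
- bed (a point): middle of the stop's guide bed, at the height of its rails' tops (158 mm above the bench): a steel channel 40 mm wide and 268 mm long, along the tester's y; fixed to the tester
- stop (a joint): position of the stepped stop along its bed, m: grows as the knob is drawn away from the lever, towards the tester's +y. At 0, 0.020, 0.040, 0.060 the first, second, third, fourth step (counted from the knob) is centred under the stop screw. Range -0.006 to 0.061; it stays where it is left (drag about 2 N)
- lever (a joint): angle of the lever, rad: 0 fully up (arm rising 0.16 towards the grip), grows as the grip is pressed down; a spring drives it back up. Level at 0.16, where the screw meets the third step (the fourth at 0.09, the second at 0.23). Push needed at the middle of the grip: about 3 N at 0, 11 N at 0.16, then the stop is stiff (0.01 rad per 7 N): 15 N in all is plenty, 45 N is forcing it
- knob_grip (a point): point on the axis of the stop's knob at the height to grip it: an upright round knob, 16 mm diameter (19 mm round its top) and 38 mm high; this point is 24 mm above its foot and 14 mm below its top. The knob's foot stands 9 mm above the rails of the guide bed
- steps: the stop's four-step block, aluminium, rising away from the knob: each step is 20 mm long along the tester's y, 24 mm wide and 5 mm higher than the one before. Origin under the middle of the first step, whose top is 8.5 mm above it; slides with the knob
- step3 (a point): middle of the top of the third step, counted from the knob; 171 mm above the bench
- stop_screw: set screw of 8 mm diameter with a round tip and lock nut that points down from the lever 75 mm from the pivot; origin at its tip
- grip: black hand grip of the lever, 104 mm long, 20 to 29 mm diameter (24 to 26 mm over the middle); its axis runs along the lever, towards the tester's -x. Origin at its inner end, on its axis, 199 mm from the pivot; moves with the lever
- grip_mid (a point): middle of the hand grip, on its axis, 250 mm from the lever's pivot; 230 mm above the bench with the lever up, 190 mm when it is level
- spring_tray: open cardboard tray, 110 x 150 x 45 mm, with five more springs of the batch standing in it (a bystander); origin under its centre
- calliper: slide calliper lying flat, 74 x 202 x 12 mm (a bystander); origin under its middle
- marker: felt marker lying on the bench, 18 x 128 x 16 mm (a bystander); origin under its middle
- clipboard: clipboard with a stock list, 328 x 225 x 20 mm (a bystander); origin under its middle

How it is judged:
By the outcome, as a careful person would: the job done as asked, in the order asked, and still so for the second after the job is handed in, while the arm keeps its last pose, push and grip.
It also fails if it takes over 48 s, if anything falls off the work surface, if the arm or the gripper's body presses on something with over 40 N, if the wrist force passes 120 N, or if a joint passes its speed limit or range.

ROBOT

A 6-joint arm with a two-finger parallel gripper is mounted at the origin on a cart in front of the work surface, level with it; the furniture and walls round the work are solid. World frame = base frame: x ahead of the robot, y to its left, z up, the work surface at z = 0. Lengths are in m, angles in rad, forces in N, time in s.
With the tool pointing down it reaches from about 0.25 to 0.775 m from the base axis. Payload 4 kg.
Tool frame: the origin (TCP) lies between the finger pads; the fingertips stand 14 mm ahead of it and the grasp point (between the pads) lies 5 mm behind it (nose_length is the distance from the TCP to the fingertips, in m); z points along the fingers, y is the line along which they close (so a half turn about z gives the same grasp; the last joint's range is limited). The gripper opens to 94 mm and grips with 3 to 60 N. Pads are 16 mm wide; open, the fingers measure 119 mm over their backs; the gripper's body (75 mm by 177 mm) begins 78 mm behind the grasp point.
Start: joints at [1.045, 0.087, 1.371, -0, 1.684, -0.103], TCP at [0.226, 0.502, 0.195] pointing down, gripper open.
Joint ranges: [-3.1, 3.1], [-0.76, 2.03], [0.27, 2.55], [-1.08, 4.22], [0.17, 2.65], [-2.57, 2.57]. Speed limits (rad/s): [2.79, 2.79, 3.14, 3.14, 3.14, 3.14].

INTERFACE

Orientations are given as [roll, pitch, yaw] about the fixed x, y, z axes, in that order (R = Rz(yaw) Ry(pitch) Rx(roll)).
In Python, from bench import * gives the robot as it stands.
- The arm moves only by the tool move_arm, never from a script. Its argument "steps" is one flat list of numbers, 7 for each row, row after row: the turn, a rotation vector about the world's x, y, z in rad, then the shift along the world's x, y, z in m, then the opening, from 0 (shut) to 1 (fully open). A call has 1 to 12 rows; each row is the pose to reach, as a shift and turn from the pose commanded when the call began; what a row does not reach only later rows make up. A row lasts 1/10 s, in which the tool goes at most 50 mm and 8.59 degrees, less where a joint would pass 70% of its speed; a pose out of reach is approached as far as the arm can. A call with a gripper value outside its range is refused whole. The fingers move at their own pace and stop on an object; the grip force is fixed at half the most. Time passes only in rows, so rows that repeat a pose let the fingers close. It gives the time, the measured TCP pose, the force, the opening and the grip force at its end, in the units of the state.
- get_obs(): the state, without advancing time (a new reading comes with each control period).
- snapshot(name): name is "side" or "top" or "wrist"; returns (picture, depth): 480x640x3 uint8, red, green, blue; 480x640 float32, m along the optical axis (not along the pixel's ray), 0 where there is no reading.
- camera_model(name): a dict with "fx", "fy", "cx", "cy" (pixels), "rvec" (rotation vector, rad) and "tvec" (3), from world to camera coordinates, as OpenCV has them. Camera axes: x right, y down, z forward; pixel columns grow to the right and rows downward; lengths in m; the calibration is good to about 2 mm. A picture is of the moment at which its call begins: read the wrist's pose just before it. camera_model takes no time and is no camera call; for the wrist camera it gives the pose at the moment of the call.
- close_job(): hands the job in; it is judged then, once.
Trained networks look in the newest picture that a camera, given by its name, has taken for a name from the list of things; names that differ only in an ending like _2 or _b are one class to them, and where a whole thing is asked for, a point or a joint stands for the part that bears it (a point fixed in the world has none). Each returns a list of dicts, best first, with "score" (0 to 1); they miss things now and then, are a little off and sometimes report something else, mostly with a low value. They report only what shows in the picture. A call takes as long as a camera call.
- silhouettes(camera, target): "pixels" (480x640 bool, what is visible of it) and "uv" ([column, row] in pixels, amid what is visible of it).
- spot_point(camera, target): "uv" ([column, row] in pixels: a listed point, or the origin of a listed thing).
The state is a dict: "time": time; "joint_positions": joint angles; "qvel": joint speeds; "joint_torque": joint torques, N m; "tool_pos": TCP position; "ee_rot": TCP orientation; "wrist_force": force on the tool from outside, world axes, zero at the start; "wrist_torque": the same for the moment, N m; "width": finger opening in m; "finger_force": force on a finger pad.
Only numpy, scipy, OpenCV 4.12 (cv2) and the standard library are available. Lean on these libraries where they do the work, as an engineer would, in place of code of your own. Each camera call takes 0.05 s, during which the arm holds its last target. There are 200 camera calls.

## Working session

There is one attempt and no reset: what is moved stays moved. The work goes in short steps, Python scripts to look and compute and a tool call to move; the robot and the scene stay as the last step left them, time stands still between calls to the robot, and variables do not carry over. Pictures are saved under pics/ and viewed, at most 10 in all, crops included, and the job is handed in when it is done.

Besides the shell and the picture viewer there is one more tool, called after "Request:" in YAML: its name, and indented under it one key for each argument. move_arm: Moves the arm, as the interface text tells. Its arguments: {"type":"object","properties":{"steps":{"type":"array"}},"required":["steps"]}

```bash
mkdir -p pics; ls
cat > h.py <<'E'
from bench import *
import numpy as np, cv2
def cam(n):
    c=camera_model(n); K=np.array([[c['fx'],0,c['cx']],[0,c['fy'],c['cy']],[0,0,1.]])
    return K,cv2.Rodrigues(np.array(c['rvec'],float))[0],np.array(c['tvec'],float).reshape(3)
def proj(n,P):
    K,R,t=cam(n); q=K@(R@np.array(P)+t); return q[:2]/q[2]
def back(n,uv,depth=None,z=None):
    K,R,t=cam(n); r=R.T@np.linalg.inv(K)@np.array([uv[0],uv[1],1.]); o=-R.T@t
    return o+r*(depth if z is None else (z-o[2])/r[2])
def dep(d,uv,k=2):
    u,v=int(round(uv[0])),int(round(uv[1])); p=d[max(0,v-k):v+k+1,max(0,u-k):u+k+1]; p=p[p>0]
    return float(np.median(p)) if p.size else 0
def tri(obs):
    A=[];b=[]
    for K,R,t,uv in obs:
        r=R.T@np.linalg.inv(K)@np.array([*uv,1.]);r/=np.linalg.norm(r);o=-R.T@t
        M=np.eye(3)-np.outer(r,r);A.append(M);b.append(M@o)
    return np.linalg.solve(sum(A),sum(b))
E
python3 - <<'E'
from h import *
S={}
for n in ['side','top']:
    p,d=snapshot(n); S[n]=d; cv2.imwrite(f'pics/{n}0.png',p[:,:,::-1])
for t in ['knob_grip','grip_mid','pivot','bed','step3','stop_screw','grip','tester','steps']:
    o=[]
    for n in ['side','top']:
        r=spot_point(n,t)
        if r:
            uv=r[0]['uv'];K,R,tt=cam(n);o.append((K,R,tt,uv));dd=dep(S[n],uv)
            print(t,n,np.round(uv),round(r[0]['score'],2),np.round(back(n,uv,dd),3))
    if len(o)==2: print('   tri',np.round(tri(o),3))
print(get_obs())
E
```

```text
pics
knob_grip side [302. 257.] 0.68 [0.62  0.132 0.191]
knob_grip top [245. 219.] 0.52 [0.623 0.134 0.164]
   tri [0.62  0.131 0.19 ]
grip_mid side [373. 203.] 0.6 [ 0.466 -0.001  0.236]
grip_mid top [318. 301.] 0.89 [ 0.466 -0.005  0.238]
   tri [ 0.466 -0.005  0.233]
pivot side [264. 216.] 0.6 [0.713 0.008 0.193]
pivot top [310. 171.] 0.88 [0.703 0.009 0.231]
   tri [0.712 0.009 0.194]
bed side [299. 243.] 0.94 [0.63  0.055 0.159]
bed top [289. 214.] 0.77 [0.633 0.05  0.156]
   tri [0.632 0.05  0.154]
step3 side [266. 216.] 0.65 [0.71  0.009 0.193]
step3 top [320. 212.] 0.82 [ 0.63  -0.009  0.209]
   tri [ 0.674 -0.008  0.174]
stop_screw side [298. 216.] 0.36 [0.636 0.018 0.205]
stop_screw top [250. 217.] 0.57 [0.623 0.122 0.197]
   tri [0.621 0.113 0.287]
grip side [355. 206.] 0.79 [0.507 0.001 0.228]
grip top [321. 274.] 0.87 [ 0.514 -0.011  0.23 ]
   tri [ 0.51  -0.01   0.219]
tester side [311. 272.] 0.96 [0.601 0.02  0.021]
tester top [314. 238.] 0.67 [0.588 0.003 0.145]
   tri [0.601 0.003 0.002]
steps side [300. 235.] 0.66 [0.628 0.031 0.159]
steps top [304. 212.] 0.62 [0.635 0.022 0.162]
   tri [0.633 0.022 0.152]
{'time': 1.0, 'joint_positions': array([ 1.04491085e+00,  8.71921466e-02,  1.37073153e+00, -1.35479451e-05,
        1.68357630e+00, -1.03088247e-01]), 'qvel': array([ 1.00090061e-03,  1.71845433e-04,  4.38756974e-04, -4.45786923e-04,
       -3.66393627e-05, -5.46728327e-04]), 'joint_torque': array([ 1.02680966e-03, -3.40056360e+01, -3.02605462e+01,  7.18876929e-02,
        2.38435058e-02,  4.82836811e-06]), 'tool_pos': array([0.22568218, 0.50158091, 0.19489416]), 'ee_rot': array([3.14150186e+00, 2.29267405e-05, 2.71879390e+00]), 'wrist_force': array([-1.02729463, -0.08842826, -0.24231815]), 'wrist_torque': array([ 0.0410322 , -0.04823295, -0.00736652]), 'finger_force': 0.0, 'width': 0.09397725222739742}
```

View pics/side0.png

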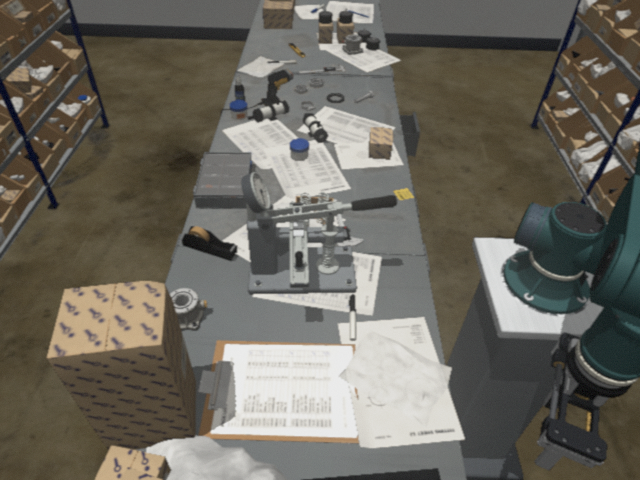

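View pics/top0.png

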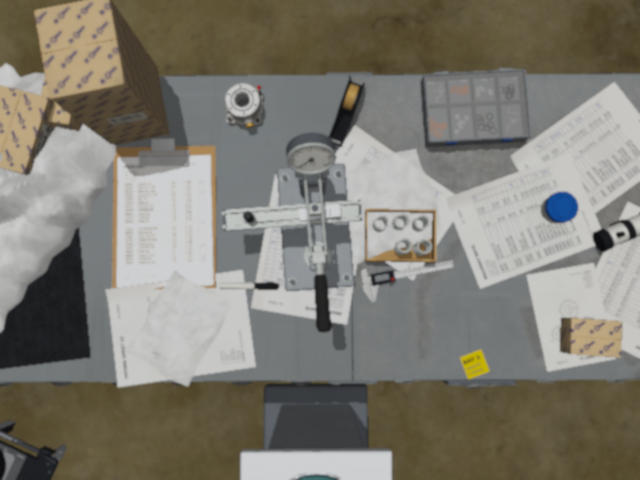

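The side view shows the tester with the knob at about (299,258) and the black grip at (375,203). The top view has the knob at (249,216), the grip at (321,302), and the bed running from (222,218) to (360,209). That puts the tester's yaw at about 0.06. I'll move above the knob for a close look.

Request:
move_arm:
  steps: [0, 0, 0.12, 0.03, -0.03, 0.03, 1, 0, 0, 0.24, 0.065, -0.063, 0.06, 1, 0, 0, 0.36, 0.1, -0.097, 0.09, 1, 0, 0, 0.48, 0.134, -0.13, 0.115, 1, 0, 0, 0.48, 0.168, -0.163, 0.135, 1, 0, 0, 0.48, 0.202, -0.196, 0.135, 1, 0, 0, 0.48, 0.236, -0.229, 0.135, 1, 0, 0, 0.48, 0.27, -0.262, 0.135, 1, 0, 0, 0.48, 0.305, -0.296, 0.135, 1, 0, 0, 0.48, 0.34, -0.33, 0.135, 1, 0, 0, 0.48, 0.374, -0.362, 0.135, 1, 0, 0, 0.48, 0.374, -0.362, 0.135, 1]

```text
time: 2.2
tool_pos: [0.6027, 0.135, 0.3272]
ee_rot: [-3.14, -0.003, -3.091]
wrist_force: [-0.5, -0.6, -1.2]
width: 0.094
finger_force: 0.0
```

```bash
cat > look.py <<'E'
from h import *
import sys
def look(tag,targets):
    o=get_obs(); print('t',o['time'],'tcp',np.round(o['tool_pos'],4),'rot',np.round(o['ee_rot'],3),'w',round(o['width'],4),'ff',o['finger_force'],'F',np.round(o['wrist_force'],1))
    p,d=snapshot('wrist'); cv2.imwrite(f'pics/{tag}.png',p[:,:,::-1])
    K,R,t=cam('wrist'); print('cam',np.round(-R.T@t,3))
    for x in targets:
        for r in spot_point('wrist',x)[:2]:
            print(x,np.round(r['uv'],1),round(r['score'],2),np.round(back('wrist',r['uv'],dep(d,r['uv'],1)),4))
    return p,d
E
python3 - <<'E'
from look import *
look('w1',['knob_grip','stop_screw','bed','steps','step3','pivot','grip_mid'])
E
```

```text
t 2.2 tcp [0.6027 0.135  0.3272] rot [-3.140e+00 -3.000e-03 -3.091e+00] w 0.094 ff 0.0 F [-0.5 -0.6 -1.2]
cam [0.525 0.133 0.517]
knob_grip [311.3 247.7] 0.63 [0.6177 0.1278 0.1999]
stop_screw [186.2 251. ] 0.68 [0.625  0.013  0.2065]
bed [238.5 244.7] 0.61 [0.6299 0.0516 0.1611]
bed [229.8 194. ] 0.33 [0.5973 0.0077 0.0242]
steps [217.8 246.1] 0.68 [0.6322 0.0306 0.1634]
step3 [174.1 249.3] 0.71 [0.6256 0.001  0.2026]
pivot [191.8 320.2] 0.69 [0.5927 0.0876 0.3925]
grip_mid [136.8  51.9] 0.62 [0.4661 0.     0.2431]
```

View pics/w1.png

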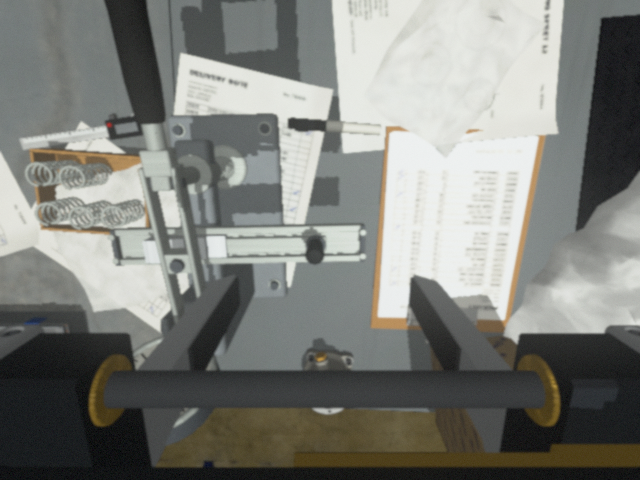

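Run:
```python
from h import *
p=cv2.imread('pics/w1.png')[205:285,100:260]; cv2.imwrite('pics/w1c.png',cv2.resize(p,None,fx=5,fy=5,interpolation=cv2.INTER_CUBIC))
for uv,z in [((315,249),.2),((115,247),.158),((365,243),.158),((216,247),.161),((155,250),.176)]: print(uv,np.round(back('wrist',uv,z=z),4))
K,R,t=cam('wrist')
sil=silhouettes('wrist','steps'); print([ (s['score'],np.round(s['uv']),np.where(s['pixels'].any(0))[0][[0,-1]],np.where(s['pixels'].any(1))[0][[0,-1]]) for s in sil[:2]])
s=silhouettes('wrist','grip')[0]['pixels']; v,u=np.nonzero(s); 
for r in (30,60,90,115): print(r,u[v==r].min() if (v==r).any() else 0,u[v==r].max() if (v==r).any() else 0)
```

```text
(315, 249) [0.6184 0.134  0.2   ]
(115, 247) [ 0.6415 -0.0816  0.158 ]
(365, 243) [0.6214 0.187  0.158 ]
(216, 247) [0.6342 0.0279 0.161 ]
(155, 250) [ 0.6364 -0.0301  0.176 ]
[(0.92, array([201., 246.]), array([143, 227]), array([235, 262]))]
30 112 151
60 119 156
90 127 162
115 135 165
```

View pics/w1c.png

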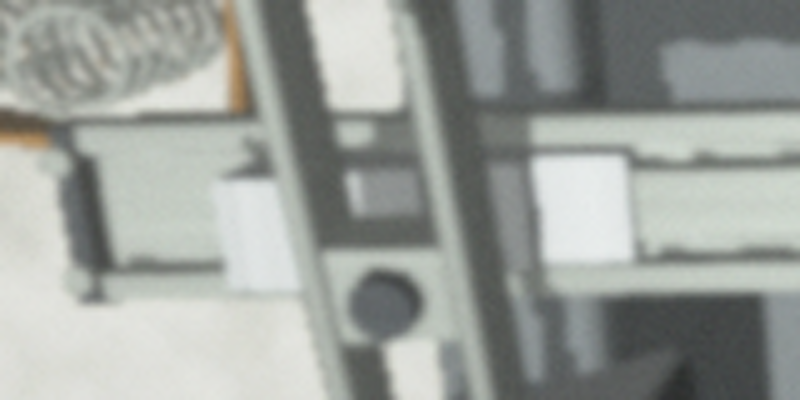

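The crop shows the first step at crop x 530–632 (full image 206–226), the fourth step's left edge at 143, and the screw head at full-image (177,266). Next I'll measure how far the stop has to travel.

Run:
```python
from h import *
p,d=snapshot('wrist')
yaw=.075; ex=np.array([np.cos(yaw),np.sin(yaw),0]);ey=np.array([-np.sin(yaw),np.cos(yaw),0])
def show(n,P): print(n,np.round(P,4),'along x,y:',np.round([P@ex,P@ey],4))
show('screwhead',back('wrist',(177,265.6),dep(d,(177,265.6),2)))
show('step1',back('wrist',(216.3,246.5),dep(d,(216.3,246.5),2)))
show('step1 right edge z',back('wrist',(226.4,246.5),z=.161))
show('step4 left edge',back('wrist',(143.3,250),z=.176))
show('bed',np.array([.6315,.0527,.158]))
show('knobtop',back('wrist',(315,249),dep(d,(315,249),2)))
# lever axis: midpoints of two beams at two rows
for u1,u2,v in [(147,186,205),(165,194,265)]: pass
show('gripmid',np.array([.466,-.004,.233])); show('pivot',np.array([.712,.009,.194]))
for v in (30,60,90,115):
    u={30:131.5,60:137.5,90:144.5,115:150}[v]; show('grip row',back('wrist',(u,v),dep(d,(u,v),2)))
```

```text
screwhead [0.6378 0.0069 0.2135] along x,y: [ 0.6365 -0.0409]
step1 [0.6339 0.0276 0.1604] along x,y: [ 0.6341 -0.02  ]
step1 right edge z [0.6331 0.0385 0.161 ] along x,y: [ 0.6342 -0.009 ]
step4 left edge [ 0.637  -0.0425  0.176 ] along x,y: [ 0.6321 -0.0901]
bed [0.6315 0.0527 0.158 ] along x,y: [0.6337 0.0052]
knobtop [0.6213 0.1334 0.1909] along x,y: [0.6296 0.0864]
gripmid [ 0.466 -0.004  0.233] along x,y: [ 0.4644 -0.0389]
pivot [0.712 0.009 0.194] along x,y: [ 0.7107 -0.0444]
grip row [ 0.452  -0.0042  0.2403] along x,y: [ 0.4504 -0.038 ]
grip row [ 0.4707 -0.0028  0.2378] along x,y: [ 0.4691 -0.0381]
grip row [ 0.4904 -0.0011  0.2342] along x,y: [ 0.4889 -0.0378]
grip row [ 0.5079 -0.      0.2305] along x,y: [ 0.5064 -0.0381]
```

Request:
move_arm:
  steps: [0, 0, 0.025, 0.012, -0.004, -0.03, 1, 0, 0, 0.025, 0.024, -0.007, -0.06, 1, 0, 0, 0.025, 0.024, -0.007, -0.09, 1, 0, 0, 0.025, 0.024, -0.007, -0.1, 1, 0, 0, 0.025, 0.024, -0.007, -0.1, 1]

```text
time: 3.25
tool_pos: [0.6226, 0.1327, 0.228]
ee_rot: [-3.142, -0.004, -3.059]
wrist_force: [0.2, 0.0, -0.3]
width: 0.094
finger_force: 0.0
```

Run:
```python
from look import *
p,d=look('w2',['knob_grip'])
for s in silhouettes('wrist','knob_grip')[:1]:
    m=s['pixels']; print(np.where(m.any(0))[0][[0,-1]],np.where(m.any(1))[0][[0,-1]])
for P in [(.620,.1325,.205),(.625,.1325,.205)]: print(proj('wrist',P))
cv2.imwrite('pics/w2c.png',cv2.resize(cv2.imread('pics/w2.png')[180:400,200:460],None,fx=2.5,fy=2.5))
```

```text
t 3.25 tcp [0.6226 0.1327 0.228 ] rot [-3.142 -0.004 -3.059] w 0.094 ff 0.0 F [ 0.2  0.  -0.3]
cam [0.546 0.127 0.419]
knob_grip [315.1 265.8] 0.93 [0.6241 0.1274 0.2036]
knob_grip [146.5 357.5] 0.28 [0.7071 0.0099 0.1974]
[301 328] [247 283]
[323.37580416 260.28013053]
[322.7587418  267.47646188]
```

View pics/w2c.png

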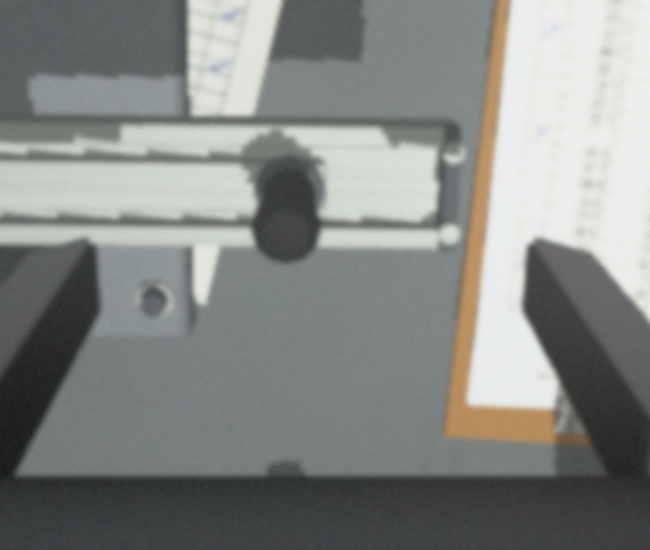

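The crop shows the knob top at (314,273) in the full image, 5–6 mm towards −y of the finger midline. I'll correct for that, descend and grip.

Request:
move_arm:
  steps: [0, 0, 0, 0.004, -0.0055, -0.005, 1, 0, 0, 0, 0.004, -0.0055, -0.025, 1, 0, 0, 0, 0.004, -0.0055, -0.042, 1, 0, 0, 0, 0.004, -0.0055, -0.042, 1, 0, 0, 0, 0.004, -0.0055, -0.042, 0.3, 0, 0, 0, 0.004, -0.0055, -0.042, 0.1, 0, 0, 0, 0.004, -0.0055, -0.042, 0, 0, 0, 0, 0.004, -0.0055, -0.042, 0, 0, 0, 0, 0.004, -0.0055, -0.042, 0, 0, 0, 0, 0.004, -0.0055, -0.042, 0]

```text
time: 4.4
tool_pos: [0.6278, 0.1271, 0.1882]
ee_rot: [3.141, 0.0, -3.059]
wrist_force: [-0.3, -0.2, -0.2]
width: 0.0497
finger_force: 0.0
```

Request:
move_arm:
  steps: [0, 0, 0, 0, 0, 0, 0, 0, 0, 0, 0, 0, 0, 0, 0, 0, 0, 0, 0, 0, 0, 0, 0, 0, 0, 0, 0, 0, 0, 0, 0, 0, 0, 0, 0, 0, 0, 0, 0, 0, 0, 0]

```text
time: 5.0
tool_pos: [0.6283, 0.1272, 0.1892]
ee_rot: [3.141, 0.002, -3.059]
wrist_force: [0.0, -0.1, 3.9]
width: 0.0019
finger_force: 2.0
```

Run:
```python
from h import *
o=get_obs(); print(o['tool_pos'],o['width'],o['finger_force'],o['wrist_force'],o['time'])
```

```text
[0.62825414 0.12715574 0.18917023] 0.0019317269068946802 1.965913545282092 [ 1.81272107e-03 -1.40826242e-01  3.94459553e+00] 5.0
```

Run:
```python
from look import *
p,d=look('w3',['knob_grip'])
q,dd=snapshot('side')
for r in spot_point('side','knob_grip')[:1]: print(r['uv'],r['score'],back('side',r['uv'],dep(dd,r['uv'],1)))
a=cv2.resize(p[200:360,200:440],(480,320)); b=cv2.resize(q[205:285,250:370],(480,320),interpolation=2)
cv2.imwrite('pics/w3c.png',np.vstack([a,b])[:,:,::-1])
```

```text
t 5.0 tcp [0.6283 0.1272 0.1892] rot [ 3.141e+00  2.000e-03 -3.059e+00] w 0.0019 ff 1.965913545282092 F [ 0.  -0.1  3.9]
cam [0.55  0.121 0.378]
knob_grip [324.1 280.7] 0.95 [0.6223 0.1271 0.2003]
[298.4, 256.5] 0.45 [0.62709591 0.13753655 0.19853208]
```

View pics/w3c.png

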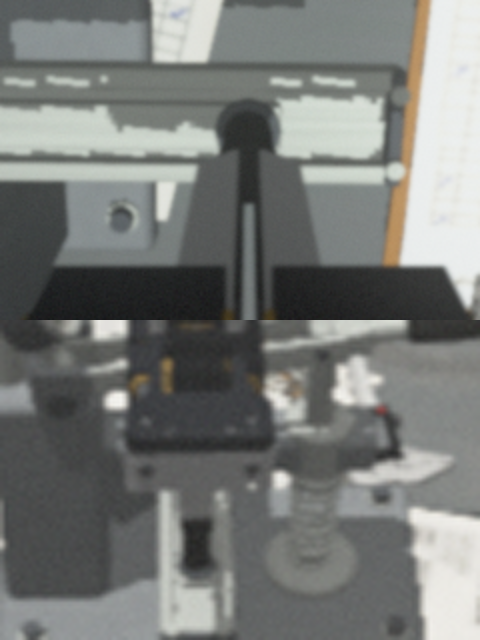

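Run:
```python
from h import *
o=get_obs();print(o['width'],o['finger_force'],o['time'])
for z in (.16,.167,.175): print(z,back('wrist',(324,264),z=z))
for P in [(.628,.127,.205),(.628,.127,.175),(.622,.127,.205),(.622,.127,.167)]: print(P,proj('wrist',P))
c0=(.546,.127,.419)
p,d=snapshot('wrist')
for v in range(240,310,8): print(v,[round(float(back('wrist',(u,v),dep(d,(u,v),0))[2]),3) for u in range(296,352,6)], round(float(back('wrist',(324,v),dep(d,(324,v),0))[0]),3))
```

```text
0.0005308727263302088 2.6448372309096158 5.2
0.16 [0.62683804 0.12742579 0.16      ]
0.167 [0.62438375 0.12722158 0.167     ]
0.175 [0.62157884 0.1269882  0.175     ]
(0.628, 0.127, 0.205) [323.0848202 293.8933442]
(0.628, 0.127, 0.175) [323.17663892 273.78074994]
(0.622, 0.127, 0.205) [323.99295959 283.51839785]
(0.622, 0.127, 0.167) [323.95692738 260.442065  ]
240 [0.157, 0.157, 0.157, 0.158, 0.159, 0.158, 0.158, 0.158, 0.156, 0.156] 0.611
248 [0.151, 0.151, 0.151, 0.15, 0.152, 0.151, 0.152, 0.152, 0.151, 0.151] 0.618
256 [0.158, 0.159, 0.158, 0.162, 0.163, 0.163, 0.162, 0.158, 0.151, 0.152] 0.619
264 [0.158, 0.158, 0.161, 0.172, 0.179, 0.18, 0.378, 0.163, 0.151, 0.151] 0.62
272 [0.157, 0.157, 0.158, 0.192, 0.196, 0.196, 0.195, 0.161, 0.151, 0.151] 0.619
280 [0.155, 0.154, 0.208, 0.207, 0.207, 0.204, 0.206, 0.208, 0.207, 0.153] 0.62
288 [0.157, 0.218, 0.217, 0.219, 0.217, 0.214, 0.218, 0.217, 0.218, 0.157] 0.621
296 [-0.001, 0.227, 0.227, 0.227, 0.229, 0.224, 0.227, 0.227, 0.227, 0.227] 0.621
304 [-0.001, 0.236, 0.236, 0.236, 0.378, 0.232, 0.237, 0.235, 0.235, 0.237] 0.622
```

Request:
move_arm:
  steps: [0, 0, 0, 0, 0, 0, 0.6, 0, 0, 0, 0, 0, 0, 0.6, 0, 0, 0, 0, 0, 0, 0.6, 0, 0, 0, 0, 0, 0, 0.6, 0, 0, 0, 0, 0, 0, 0.6, 0, 0, 0, 0, 0, 0, 0.6]

```text
time: 5.85
tool_pos: [0.6278, 0.1282, 0.189]
ee_rot: [3.14, 0.002, -3.058]
wrist_force: [-1.2, 0.9, 4.8]
width: 0.0451
finger_force: 2.8
```

Run:
```python
from look import *
p,d=look('w4',['knob_grip'])
q,dd=snapshot('side')
m=silhouettes('wrist','knob_grip')[0]['pixels']; print(np.where(m.any(0))[0][[0,-1]],np.where(m.any(1))[0][[0,-1]])
for v in range(240,330,8): print(v,[round(float(back('wrist',(u,v),dep(d,(u,v),0))[2]),3) for u in range(296,352,6)], np.round(back('wrist',(324,v),dep(d,(324,v),0))[:2],3))
a=cv2.resize(p[200:360,200:440],(480,320)); b=cv2.resize(q[205:285,250:370],(480,320),interpolation=2)
cv2.imwrite('pics/w4c.png',np.vstack([a,b])[:,:,::-1])
```

```text
t 5.85 tcp [0.6278 0.1282 0.189 ] rot [ 3.140e+00  2.000e-03 -3.058e+00] w 0.0451 ff 2.793361656367779 F [-1.2  0.9  4.8]
cam [0.55  0.122 0.378]
knob_grip [298.7 279.8] 0.82 [0.6228 0.1142 0.1995]
[283 312] [256 302]
240 [0.158, 0.157, 0.156, 0.156, 0.157, 0.157, 0.158, 0.158, 0.157, 0.157] [0.611 0.127]
248 [0.151, 0.152, 0.152, 0.151, 0.152, 0.15, 0.152, 0.151, 0.151, 0.152] [0.618 0.128]
256 [0.163, 0.163, 0.162, 0.159, 0.149, 0.151, 0.151, 0.152, 0.153, 0.151] [0.623 0.128]
264 [0.179, 0.178, 0.171, 0.162, 0.15, 0.151, 0.152, 0.151, 0.152, 0.152] [0.629 0.129]
272 [0.197, 0.196, 0.184, 0.161, 0.151, 0.151, 0.151, 0.151, 0.151, 0.152] [0.635 0.129]
280 [0.2, 0.2, 0.197, 0.154, 0.154, 0.154, 0.153, 0.152, 0.152, 0.152] [0.64 0.13]
288 [0.2, 0.2, 0.199, 0.158, 0.158, 0.157, 0.158, 0.157, 0.158, 0.158] [0.645 0.13 ]
296 [0.2, 0.199, -0.002, -0.001, -0.001, 0.0, -0.0, -0.001, -0.001, -0.001] [0.722 0.136]
304 [-0.001, -0.002, -0.001, -0.0, 0.001, 0.0, -0.0, -0.001, -0.0, -0.001] [0.733 0.137]
312 [-0.001, -0.001, -0.001, 0.378, -0.001, 0.0, -0.0, -0.001, -0.0, 0.0] [0.742 0.138]
320 [-0.0, -0.001, -0.001, -0.001, -0.0, -0.002, -0.0, -0.002, -0.0, 0.001] [0.754 0.139]
328 [-0.001, -0.001, -0.001, -0.002, 0.001, -0.002, -0.0, -0.001, -0.0, -0.002] [0.764 0.14 ]
```

View pics/w4c.png

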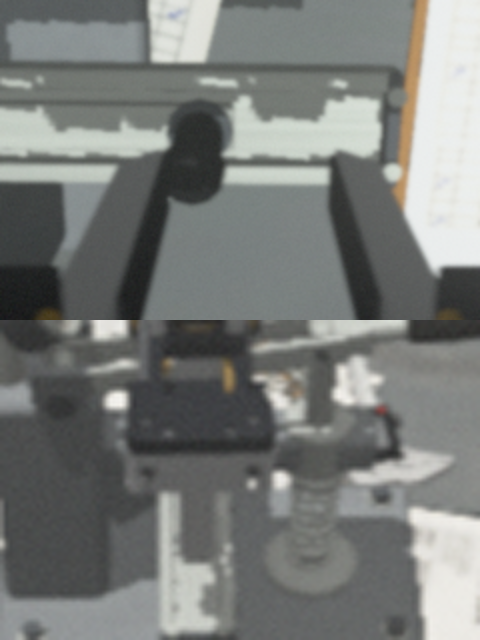

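Run:
```python
from h import *
import bench
print([n for n in dir(bench) if not n.startswith('_')])
o=get_obs();print(o['width'],o['finger_force'],o['time'],o['wrist_force'])
p,d=snapshot('wrist')
for v in range(270,330,6):
  print(v,[tuple(np.round(back('wrist',(u,v),dep(d,(u,v),0)),3)) for u in (262,268,274,278,368,374,380)])
for y in (.105,.152): print(proj('wrist',(.62,y,.175)),proj('wrist',(.62,y,.205)))
```

```text
['IKError', 'camera_model', 'close_job', 'get_obs', 'nose_length', 'silhouettes', 'snapshot', 'spot_point']
0.055926490966527694 2.8283719159662724 6.05 [-1.00824789  1.39503669  4.50062916]
270 [(np.float64(0.635), np.float64(0.087), np.float64(0.158)), (np.float64(0.634), np.float64(0.092), np.float64(0.158)), (np.float64(0.634), np.float64(0.096), np.float64(0.159)), (np.float64(0.621), np.float64(0.102), np.float64(0.191)), (np.float64(0.631), np.float64(0.159), np.float64(0.152)), (np.float64(0.631), np.float64(0.163), np.float64(0.151)), (np.float64(0.631), np.float64(0.167), np.float64(0.152))]
276 [(np.float64(0.641), np.float64(0.087), np.float64(0.152)), (np.float64(0.621), np.float64(0.098), np.float64(0.202)), (np.float64(0.623), np.float64(0.1), np.float64(0.196)), (np.float64(0.622), np.float64(0.103), np.float64(0.199)), (np.float64(0.636), np.float64(0.16), np.float64(0.151)), (np.float64(0.635), np.float64(0.164), np.float64(0.152)), (np.float64(0.616), np.float64(0.158), np.float64(0.202))]
282 [(np.float64(0.622), np.float64(0.096), np.float64(0.209)), (np.float64(
[... 2648 characters left out ...]
oat64(0.747), np.float64(0.191), np.float64(-0.001)), (np.float64(0.746), np.float64(0.199), np.float64(-0.001)), (np.float64(0.633), np.float64(0.157), np.float64(0.217))]
324 [(np.float64(0.63), np.float64(0.101), np.float64(0.237)), (np.float64(0.638), np.float64(0.101), np.float64(0.222)), (np.float64(0.753), np.float64(0.082), np.float64(0.018)), (np.float64(0.763), np.float64(0.084), np.float64(0.0)), (np.float64(0.754), np.float64(0.192), np.float64(-0.001)), (np.float64(0.754), np.float64(0.2), np.float64(-0.001)), (np.float64(0.753), np.float64(0.207), np.float64(-0.001))]
[286.83063918 259.3887888 ] [281.1381655  277.50896536]
[363.30044122 265.29680457] [369.50715876 284.22359148]
```

Run:
```python
import bench; print(bench.nose_length, bench.nose_length() if callable(bench.nose_length) else '')
from h import *
q,d=snapshot('side')
for n in ('side',):
  for r in spot_point(n,'knob_grip')[:1]: print(r['uv'],r['score'],back(n,r['uv'],dep(d,r['uv'],1)))
```

```text
0.014 
[266.8, 215.6] 0.66 [0.70719375 0.00875364 0.19588626]
```

Depth shows the fingertips at z≈0.200, level with the knob's top. They closed on top of the knob and dragged it towards −y. The fingers reach about 25 mm less than the stated geometry, so I'll go up, look again, and then go lower.

Request:
move_arm:
  steps: [0, 0, 0, 0, 0, 0.02, 1, 0, 0, 0, 0, 0, 0.04, 1, 0, 0, 0, 0, -0.012, 0.04, 1, 0, 0, 0, 0, -0.012, 0.04, 1, 0, 0, 0, 0, -0.012, 0.04, 1, 0, 0, 0, 0, -0.012, 0.04, 1]

```text
time: 6.8
tool_pos: [0.627, 0.1149, 0.226]
ee_rot: [3.141, -0.003, -3.06]
wrist_force: [-0.7, 0.9, 0.1]
width: 0.0936
finger_force: 0.0
```

Run:
```python
from look import *
p,d=look('w5',['knob_grip','steps'])
m=silhouettes('wrist','knob_grip')[0]['pixels']; print(np.where(m.any(0))[0][[0,-1]],np.where(m.any(1))[0][[0,-1]])
H,W=d.shape; K,R,t=cam('wrist'); v,u=np.mgrid[:H,:W]
P=(np.stack([(u-K[0,2])/K[0,0],(v-K[1,2])/K[1,1],np.ones_like(u)],-1)*d[...,None]-t)@R
k=m&(P[...,2]>.19)&(P[...,2]<.215); Q=P[k]; top=Q[np.abs(Q[:,2]-np.percentile(Q[:,2],80))<.004]
print('knob top',np.round([top.min(0),top.max(0),np.median(top,0)],4))
# finger points
f=(P[...,2]>.19)&(P[...,2]<.3)&(P[...,0]>.6)&~m&(d>0)&(np.abs(P[...,1]-.127)<.09)&(v>200)
Q=P[f]
for s in (1,-1):
    G=Q[(s*(Q[:,1]-.12)>.03)]
    if len(G): print('finger',np.round([G.min(0),np.percentile(G,3,0),G.max(0)],4),len(G))
q=cv2.resize(p[150:450,130:530],(800,600)); cv2.imwrite('pics/w5c.png',q[:,:,::-1])
```

```text
t 6.8 tcp [0.627  0.1149 0.226 ] rot [ 3.141e+00 -3.000e-03 -3.060e+00] w 0.0936 ff 0.0 F [-0.7  0.9  0.1]
cam [0.55  0.109 0.416]
knob_grip [312.3 263.6] 0.78 [0.625  0.1076 0.2006]
steps [175.9 246.4] 0.86 [0.6336 0.0034 0.1614]
[296 324] [243 280]
knob top [[0.6197 0.0978 0.1973]
 [0.6383 0.1157 0.203 ]
 [0.6283 0.1069 0.2007]]
finger [[0.613  0.1614 0.2362]
 [0.6135 0.1619 0.2418]
 [0.6324 0.1743 0.3   ]] 3106
finger [[0.6215 0.037  0.1903]
 [0.6222 0.0387 0.2418]
 [0.735  0.0701 0.3   ]] 4692
```

View pics/w5c.png

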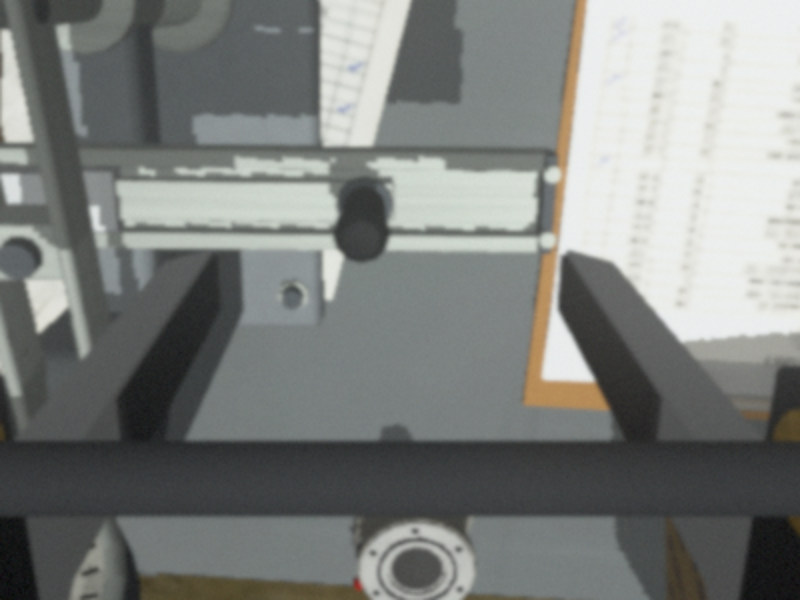

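The knob axis is at (0.6285, 0.107), with its top at about 0.201. The fingertips are at z≈0.236 and the finger midpoint is at y≈0.116. I'll centre on the knob, go down 60 mm and close.

Request:
move_arm:
  steps: [0, 0, 0, 0.002, -0.009, 0, 1, 0, 0, 0, 0.002, -0.009, -0.02, 1, 0, 0, 0, 0.002, -0.009, -0.04, 1, 0, 0, 0, 0.002, -0.009, -0.055, 1, 0, 0, 0, 0.002, -0.009, -0.06, 1, 0, 0, 0, 0.002, -0.009, -0.06, 0.3, 0, 0, 0, 0.002, -0.009, -0.06, 0, 0, 0, 0, 0.002, -0.009, -0.06, 0, 0, 0, 0, 0.002, -0.009, -0.06, 0, 0, 0, 0, 0.002, -0.009, -0.06, 0, 0, 0, 0, 0.002, -0.009, -0.06, 0, 0, 0, 0, 0.002, -0.009, -0.06, 0]

```text
time: 8.2
tool_pos: [0.6297, 0.1061, 0.1681]
ee_rot: [3.142, 0.0, -3.059]
wrist_force: [-0.8, -0.1, 0.5]
width: 0.0411
finger_force: 0.0
```

Request:
move_arm:
  steps: [0, 0, 0, 0, 0, 0, 0, 0, 0, 0, 0, 0, 0, 0, 0, 0, 0, 0, 0, 0, 0, 0, 0, 0, 0, 0, 0, 0]

```text
time: 8.6
tool_pos: [0.6297, 0.106, 0.1679]
ee_rot: [-3.142, -0.0, -3.059]
wrist_force: [1.1, 0.0, -0.3]
width: 0.0155
finger_force: 30.0
```

The knob is gripped (width 15.5 mm, 30 N). I'll draw it along +y by about 39 mm.

Request:
move_arm:
  steps: [0, 0, 0, -0.0005, 0.006, 0, 0, 0, 0, 0, -0.001, 0.013, 0, 0, 0, 0, 0, -0.0015, 0.02, 0, 0, 0, 0, 0, -0.002, 0.027, 0, 0, 0, 0, 0, -0.0025, 0.034, 0, 0, 0, 0, 0, -0.003, 0.039, 0, 0, 0, 0, 0, -0.003, 0.039, 0, 0, 0, 0, 0, -0.003, 0.039, 0, 0]

```text
time: 9.4
tool_pos: [0.6268, 0.1467, 0.1679]
ee_rot: [3.139, 0.001, -3.058]
wrist_force: [1.4, 2.7, -0.7]
width: 0.0155
finger_force: 30.0
```

Run:
```python
from look import *
p,d=look('w6',['steps','step3','stop_screw'])
yaw=.075; ey=np.array([-np.sin(yaw),np.cos(yaw),0])
for n in ('steps','step3','stop_screw'):
    for s in silhouettes('wrist',n)[:1]:
        m=s['pixels']; print(n,s['score'],np.where(m.any(0))[0][[0,-1]],np.where(m.any(1))[0][[0,-1]])
q=cv2.resize(p[190:340,0:240],(800,500),interpolation=2); cv2.imwrite('pics/w6c.png',q[:,:,::-1])
```

```text
t 9.4 tcp [0.6268 0.1467 0.1679] rot [ 3.139e+00  1.000e-03 -3.058e+00] w 0.0155 ff 30.001070201396942 F [ 1.4  2.7 -0.7]
cam [0.549 0.14  0.357]
steps [154.5 274.8] 0.77 [0.633  0.0451 0.1601]
step3 [ 71.  282.7] 0.82 [0.6374 0.0021 0.1704]
stop_screw [326.3  87.9] 0.45 [0.5006 0.138  0.0142]
steps 0.7 [  6 173] [252 299]
step3 0.75 [  6 173] [251 299]
stop_screw 0.55 [ 0 23] [306 329]
```

View pics/w6c.png

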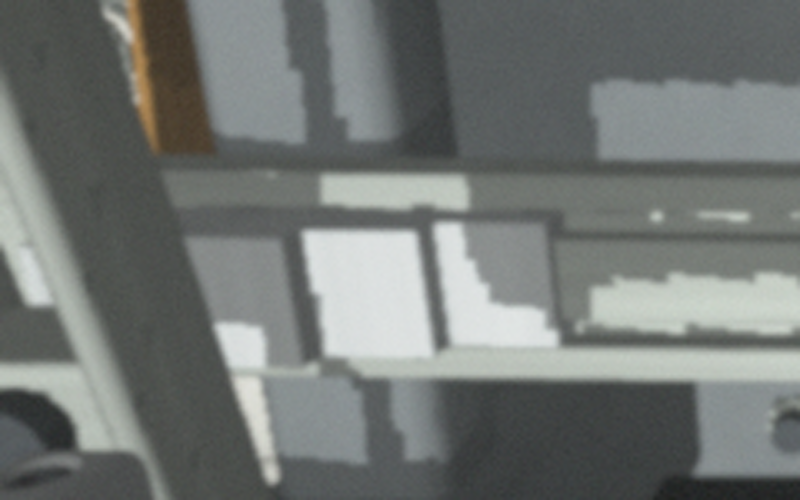

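Run:
```python
from h import *
p,d=snapshot('wrist')
yaw=.075; ey=np.array([-np.sin(yaw),np.cos(yaw),0])
for n,u,v,z in [('s1 right',165.8,274,.161),('s1 left top',131.5,274,.161),('s2 right',128.5,274,.166),('s2 left',94,274,.166),('s3 right',89,274,.171)]:
    P=back('wrist',(u,v),z=z); print(n,np.round(P,4),round(P@ey,4))
for u in (150,110,75): 
    P=back('wrist',(u,274),dep(d,(u,274),1)); print(np.round(P,4),round(P@ey,4))
snapshot('top'); q,ds=snapshot('side')
for n in('top','side'):
  for t in ('steps','step3','bed','stop_screw'):
    for r in spot_point(n,t)[:1]: P=back(n,r['uv'],z={'steps':.1525,'step3':.171,'bed':.158,'stop_screw':.183}[t]); print(n,t,np.round(r['score'],2),np.round(P,4),round(P@ey,4))
```

```text
s1 right [0.6316 0.0513 0.161 ] 0.0038
s1 left top [0.6332 0.0309 0.161 ] -0.0167
s2 right [0.6313 0.0319 0.166 ] -0.0155
s2 left [0.6329 0.0119 0.166 ] -0.0355
s3 right [0.6309 0.0124 0.171 ] -0.0349
[0.6326 0.0416 0.1604] -0.0059
[0.6323 0.0209 0.1655] -0.0265
[0.6319 0.0039 0.1702] -0.0434
top steps 0.86 [0.6288 0.0417 0.1525] -0.0055
top step3 0.7 [0.626  0.0025 0.171 ] -0.0444
top bed 0.59 [0.6355 0.0413 0.158 ] -0.0064
side bed 0.17 [ 0.5309 -0.025   0.158 ] -0.0647
```

Step 3 is centred about 5–6 mm short of the screw, so I'll draw a little further.

Request:
move_arm:
  steps: [0, 0, 0, -0.0002, 0.003, 0, 0, 0, 0, 0, -0.0004, 0.006, 0, 0, 0, 0, 0, -0.0004, 0.006, 0, 0, 0, 0, 0, -0.0004, 0.006, 0, 0]

```text
time: 10.7
tool_pos: [0.6264, 0.1507, 0.1679]
ee_rot: [-3.141, 0.0, -3.06]
wrist_force: [3.3, -1.7, -1.1]
width: 0.0158
finger_force: 30.0
```

Request:
move_arm:
  steps: [0, 0, 0, 0, 0, 0, 0.5, 0, 0, 0, 0, 0, 0, 0.5, 0, 0, 0, 0, 0, 0, 0.5, 0, 0, 0, 0, 0, 0, 0.5, 0, 0, 0, 0, 0, 0, 0.5, 0, 0, 0, 0, 0, 0.03, 0.5, 0, 0, 0, 0, 0, 0.07, 0.5, 0, 0, 0, 0, 0, 0.11, 0.7, 0, 0, 0, -0.04, -0.03, 0.14, 1, 0, 0, 0, -0.07, -0.07, 0.15, 1, 0, 0, 0, -0.09, -0.09, 0.15, 1, 0, 0, 0, -0.09, -0.09, 0.15, 1]

```text
time: 11.9
tool_pos: [0.5344, 0.0588, 0.3207]
ee_rot: [-3.141, 0.004, -3.063]
wrist_force: [0.5, 0.5, 0.3]
width: 0.0834
finger_force: 0.0
```

Run:
```python
from look import *
p,d=look('w7',['steps','stop_screw','grip_mid','grip','knob_grip'])
for n in ('steps','stop_screw','grip'):
    for s in silhouettes('wrist',n)[:1]:
        m=s['pixels']; print(n,s['score'],np.where(m.any(0))[0][[0,-1]],np.where(m.any(1))[0][[0,-1]])
q=p.copy(); q[340:480,500:]=0
c=cv2.resize(p[200:300,140:300],(800,500),interpolation=2); cv2.imwrite('pics/w7c.png',c[:,:,::-1])
```

```text
t 11.9 tcp [0.5344 0.0588 0.3207] rot [-3.141  0.004 -3.063] w 0.0834 ff 0.0 F [0.5 0.5 0.3]
cam [0.458 0.054 0.509]
stop_screw [259.  317.9] 0.71 [0.6283 0.0053 0.1958]
grip_mid [242.3 148.5] 0.69 [ 0.4674 -0.0041  0.2387]
grip_mid [490.7 290.5] 0.23 [6.575e-01 3.336e-01 3.000e-04]
grip [249.  210.1] 0.89 [ 0.5153 -0.      0.228 ]
knob_grip [408.5 320.5] 0.59 [0.5409 0.1051 0.3477]
steps 0.61 [247 315] [297 322]
stop_screw 0.49 [249 261] [331 342]
grip 0.76 [216 260] [ 72 213]
```

View pics/w7.png

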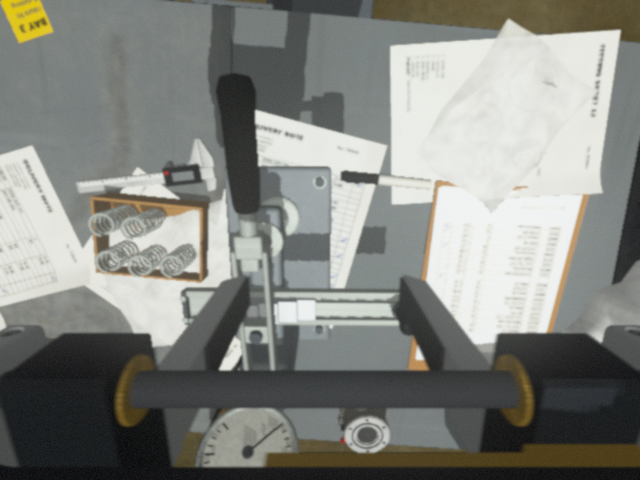

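The wrist view shows the grip at (240,145), the first step at about (307,308), the second at about (287,310), and the screw head at (256,337). That was my last picture, so the rest is numeric.

Run:
```python
from h import *
p,d=snapshot('wrist'); g=cv2.cvtColor(p,cv2.COLOR_RGB2GRAY)
for r in (305,309,313): print(r,list(g[r,240:325]))
ey=np.array([-np.sin(.075),np.cos(.075),0]); ex=np.array([np.cos(.075),np.sin(.075),0])
c=g[325:350,244:268]; v,u=np.nonzero(c<75); u0,v0=u.mean()+244,v.mean()+325; print('screw',u0,v0,len(u))
P=back('wrist',(u0,v0),dep(d,(u0,v0),1)); print(np.round(P,4),P@ey)
for n,u,z in [('s1r',315,.161),('s2r',297.5,.166),('s3r',277,.171)]:
    P=back('wrist',(u,309),z=z);print(n,np.round(P,4),P@ey)
m=silhouettes('wrist','grip')[0]['pixels']
for v in (90,120,148,175,200):
    u=np.nonzero(m[v])[0]
    if len(u):
        uc=(u[0]+u[-1])/2; P=back('wrist',(uc,v),dep(d,(uc,v),1)); print(v,u[0],u[-1],np.round(P,4),round(P@ey,4))
```

```text
305 [np.uint8(86), np.uint8(105), np.uint8(117), np.uint8(120), np.uint8(117), np.uint8(121), np.uint8(121), np.uint8(120), np.uint8(121), np.uint8(121), np.uint8(118), np.uint8(118), np.uint8(111), np.uint8(111), np.uint8(123), np.uint8(137), np.uint8(142), np.uint8(142), np.uint8(144), np.uint8(143), np.uint8(153), np.uint8(165), np.uint8(178), np.uint8(180), np.uint8(170), np.uint8(143), np.uint8(110), np.uint8(92), np.uint8(105), np.uint8(145), np.uint8(196), np.uint8(221), np.uint8(211), np.uint8(193), np.uint8(205), np.uint8(228), np.uint8(235), np.uint8(236), np.uint8(236), np.uint8(237), np.uint8(236), np.uint8(238), np.uint8(237), np.uint8(238), np.uint8(238), np.uint8(238), np.uint8(238), np.uint8(238), np.uint8(238), np.uint8(239), np.uint8(237), np.uint8(232), np.uint8(214), np.uint8(215), np.uint8(229), np.uint8(237), np.uint8(239), np.uint8(239), np.uint8(239), np.uint8(239), np.uint8(239), np.uint8(238), np.uint8(239), np.uint8(239), np.uint8(239), np.uint8(238), np.uint8(239), np.uint8(238), np.uint8(238), np.uint8(238), np.uint8(233), np.uint8(217), np.uint8(204), np
[... 2501 characters left out ...]
8(237), np.uint8(234), np.uint8(221), np.uint8(210), np.uint8(214), np.uint8(217), np.uint8(216), np.uint8(218), np.uint8(217), np.uint8(217), np.uint8(218), np.uint8(219), np.uint8(218), np.uint8(217), np.uint8(215), np.uint8(216)]
screw 252.63768115942028 345.69565217391306 69
[ 0.6905 -0.0083  0.1475] -0.06001899149373007
s1r [0.6313 0.0601 0.161 ] 0.012627701871585384
s2r [0.6304 0.0414 0.166 ] -0.005912364840989347
s3r [0.6296 0.0202 0.171 ] -0.027054561175189906
90 211 251 [ 0.429  -0.0105  0.2491] -0.0426
120 217 250 [ 0.4481 -0.0096  0.2448] -0.0432
148 220 252 [ 0.4672 -0.0083  0.2418] -0.0433
175 223 255 [ 0.4869 -0.0065  0.2385] -0.043
200 228 255 [ 0.5065 -0.0053  0.234 ] -0.0432
```

Request:
move_arm:
  steps: [-0.006, 0.08, 0, -0.035, -0.032, -0.01, 1, -0.012, 0.16, 0, -0.073, -0.064, -0.03, 1, -0.012, 0.16, 0, -0.073, -0.064, -0.04, 1, -0.012, 0.16, 0, -0.073, -0.064, -0.04, 1, -0.012, 0.16, 0, -0.073, -0.064, -0.04, 1]

```text
time: 12.95
tool_pos: [0.4635, -0.0027, 0.2782]
ee_rot: [3.14, -0.16, -3.059]
wrist_force: [-0.0, 0.1, -0.4]
width: 0.094
finger_force: 0.0
```

Run:
```python
from look import *
p,d=look('w8',['grip_mid','grip'])
ey=np.array([-np.sin(.075),np.cos(.075),0])
m=silhouettes('wrist','grip')[0]['pixels']
H,W=d.shape; K,R,t=cam('wrist'); v,u=np.mgrid[:H,:W]
P=(np.stack([(u-K[0,2])/K[0,0],(v-K[1,2])/K[1,1],np.ones_like(u)],-1)*d[...,None]-t)@R
Q=P[m&(d>0)&(P[...,2]>.2)]
for x in (.43,.45,.47,.49):
    g=Q[abs(Q[:,0]-x)<.004]
    if len(g): print(x,'y',np.round(np.percentile(g[:,1],[2,50,98]),4),'ztop',np.round(np.percentile(g[:,2],95),4))
f=(P[...,0]>.4)&(P[...,0]<.52)&(P[...,2]>.24)&(P[...,2]<.36)&~m&(d>0)&(abs(P[...,1]+.005)<.08)&(abs(P[...,1]+.005)>.03)
F=P[f]
for s in (1,-1):
    G=F[s*(F[:,1]+.005)>0]
    if len(G): print('finger',np.round([G.min(0),G.max(0)],4),len(G))
```

```text
t 12.95 tcp [ 0.4635 -0.0027  0.2782] rot [ 3.14  -0.16  -3.059] w 0.094 ff 0.0 F [-0.   0.1 -0.4]
cam [ 0.417 -0.006  0.478]
grip_mid [311.9 269.4] 0.66 [ 0.4637 -0.0103  0.2431]
grip [309.5 333.8] 0.55 [ 0.513  -0.0085  0.2337]
grip [181.8 262.6] 0.2 [ 5.169e-01 -1.944e-01  3.000e-04]
0.43 y [-0.0267 -0.0133 -0.0001] ztop 0.2503
0.45 y [-0.024  -0.0118  0.0001] ztop 0.2461
0.47 y [-0.0229 -0.01    0.0019] ztop 0.2428
0.49 y [-0.021  -0.009   0.0022] ztop 0.2396
finger [[0.4526 0.0443 0.2875]
 [0.4792 0.0576 0.36  ]] 3869
finger [[ 0.4606 -0.0615  0.2879]
 [ 0.4869 -0.047   0.36  ]] 3887
```

Request:
move_arm:
  steps: [0.006, -0.08, 0, 0.035, 0, 0.03, 1, 0.012, -0.16, 0, 0.073, 0, 0.04, 1, 0.012, -0.16, 0, 0.073, 0, 0.04, 1, 0.012, -0.16, 0, 0.073, 0, 0.04, 1, 0.012, -0.16, 0, 0.073, 0, 0.04, 1]

```text
time: 13.65
tool_pos: [0.5354, -0.0026, 0.3171]
ee_rot: [3.141, -0.003, -3.059]
wrist_force: [0.5, -0.5, -0.1]
width: 0.0942
finger_force: 0.0
```

Run:
```python
from look import *
p,d=look('w9',['steps','stop_screw','step3','bed'])
g=cv2.cvtColor(p,cv2.COLOR_RGB2GRAY)
H,W=d.shape; K,R,t=cam('wrist'); v,u=np.mgrid[:H,:W]
P=(np.stack([(u-K[0,2])/K[0,0],(v-K[1,2])/K[1,1],np.ones_like(u)],-1)*d[...,None]-t)@R
ex=np.array([np.cos(.075),np.sin(.075),0]);ey=np.array([-np.sin(.075),np.cos(.075),0])
X=P@ex;Y=P@ey;Z=P[...,2]
# lever cross-sections: high points near the lever plane
for x in (.56,.58,.60,.615,.63,.638,.645,.655):
    k=(abs(X-x)<.003)&(Y>-.09)&(Y<.0)&(Z>.192)&(Z<.26)&(d>0)
    ys=np.sort(Y[k]); 
    if len(ys): print('lever',x,len(ys),np.round(np.percentile(ys,[1,25,50,75,99]),4),'z',round(float(np.median(Z[k])),4))
# step heights along y' at bed line
for y in np.arange(-.085,.02,.004):
    k=(abs(X-.634)<.004)&(abs(Y-y)<.002)&(d>0)&(Z>.14)
    if k.any(): print(round(y,3),np.round(np.percentile(Z[k],[10,50,90]),4),int(np.median(g[k])),k.sum())
```

```text
t 13.65 tcp [ 0.5354 -0.0026  0.3171] rot [ 3.141e+00 -3.000e-03 -3.059e+00] w 0.0942 ff 0.0 F [ 0.5 -0.5 -0.1]
cam [ 0.459 -0.009  0.506]
steps [360.5 313.1] 0.73 [0.6311 0.0454 0.1603]
step3 [326.4 319.6] 0.68 [0.6369 0.0085 0.1707]
bed [358.  315.7] 0.66 [0.6347 0.0428 0.1612]
lever 0.56 244 [-0.0634 -0.0547 -0.0467 -0.039  -0.0302] z 0.2228
lever 0.58 70 [-0.0617 -0.059  -0.0352 -0.0334 -0.0307] z 0.2207
lever 0.6 71 [-0.0621 -0.0594 -0.0356 -0.034  -0.0312] z 0.2173
lever 0.615 64 [-0.0625 -0.0598 -0.0356 -0.0335 -0.0309] z 0.2149
lever 0.63 267 [-0.0621 -0.0533 -0.0468 -0.041  -0.0316] z 0.2111
lever 0.638 169 [-0.0619 -0.0543 -0.0466 -0.0391 -0.0314] z 0.212
lever 0.645 106 [-0.062  -0.0573 -0.0461 -0.0363 -0.0313] z 0.2098
lever 0.655 60 [-0.0623 -0.0595 -0.0359 -0.034  -0.031 ] z 0.2085
-0.085 [0.1512 0.1518 0.1527] 208 19
-0.081 [0.1511 0.1522 0.153 ] 209 24
-0.077 [0.1514 0.152  0.1529] 206 27
-0.073 [0.1518 0.1523 0.153 ] 144 12
-0.069 [0.175  0.1762 0.1767] 225 23
-0.065 [0.1756 0.1762 0.1768] 147 11
-0.061 [0.2114 0.2122 0.2134] 175 22
-0.057 [0.1759 0.21   0.212 ] 172 55
-0.053 [0.1753 0.2103 0.2148] 135 58
-0.049 [0.1708 0.2115 0.2162] 133 67
-0.045 [0.1707 0.2117 0.2162] 109 63
-0.041 [0.1708 0.2105 0.2152] 147 70
-0.037 [0.1705 0.173  0.2117] 149 53
-0.033 [0.2117 0.2124 0.213 ] 168 26
-0.029 [0.1653 0.1661 0.167 ] 233 6
-0.025 [0.1649 0.1658 0.1672] 239 25
-0.021 [0.1654 0.166  0.1665] 239 27
-0.017 [0.1654 0.1663 0.1669] 239 26
-0.013 [0.1651 0.1659 0.1668] 239 23
-0.009 [0.1602 0.1611 0.1621] 238 26
-0.005 [0.1603 0.1611 0.162 ] 239 21
-0.001 [0.1603 0.1612 0.1619] 239 27
0.003 [0.1602 0.1612 0.1623] 239 29
0.007 [0.1601 0.1612 0.1616] 236 21
0.011 [0.158  0.1587 0.1602] 220 26
0.015 [0.1576 0.1583 0.1593] 220 21
0.019 [0.1574 0.1585 0.1597] 220 27
```

From directly above the lever, the screw is at y'=−0.0467 and step 3 is centred at −0.0415. I went 5 mm too far, so I'll regrip the knob and set it back.

Request:
move_arm:
  steps: [0, 0, 0, 0.025, 0.04, 0, 1, 0, 0, 0, 0.05, 0.08, 0, 1, 0, 0, 0, 0.075, 0.12, 0, 1, 0, 0, 0, 0.091, 0.153, 0, 0.6, 0, 0, 0, 0.091, 0.153, -0.03, 0.6, 0, 0, 0, 0.091, 0.153, -0.065, 0.5, 0, 0, 0, 0.091, 0.153, -0.065, 0.5]

```text
time: 14.6
tool_pos: [0.6241, 0.1501, 0.2448]
ee_rot: [-3.141, -0.015, -3.059]
wrist_force: [0.3, -0.1, -0.8]
width: 0.0652
finger_force: 0.0
```

Run:
```python
from look import *
p,d=look('w10',['knob_grip'])
m=silhouettes('wrist','knob_grip')[0]['pixels']
H,W=d.shape; K,R,t=cam('wrist'); v,u=np.mgrid[:H,:W]
P=(np.stack([(u-K[0,2])/K[0,0],(v-K[1,2])/K[1,1],np.ones_like(u)],-1)*d[...,None]-t)@R
Q=P[m&(P[...,2]>.19)&(P[...,2]<.215)]; top=Q[abs(Q[:,2]-np.percentile(Q[:,2],80))<.004]
print('knob top',np.round([top.min(0),top.max(0),(top.min(0)+top.max(0))/2],4))
```

```text
t 14.6 tcp [0.6241 0.1501 0.2448] rot [-3.141 -0.015 -3.059] w 0.0652 ff 0.0 F [ 0.3 -0.1 -0.8]
cam [0.55  0.144 0.439]
knob_grip [324.3 251.8] 0.66 [0.622  0.1501 0.2066]
knob top [[0.621  0.1425 0.2062]
 [0.6389 0.1606 0.212 ]
 [0.6299 0.1515 0.2091]]
```

Request:
move_arm:
  steps: [0, 0, 0, 0, 0, -0.02, 0.5, 0, 0, 0, 0, 0, -0.045, 0.5, 0, 0, 0, 0, 0, -0.07, 0.5, 0, 0, 0, 0, 0, -0.084, 0.5, 0, 0, 0, 0, 0, -0.084, 0.3, 0, 0, 0, 0, 0, -0.084, 0, 0, 0, 0, 0, 0, -0.084, 0, 0, 0, 0, 0, 0, -0.084, 0, 0, 0, 0, 0, 0, -0.084, 0, 0, 0, 0, 0, 0, -0.084, 0]

```text
time: 15.75
tool_pos: [0.6281, 0.1504, 0.1707]
ee_rot: [3.141, 0.003, -3.059]
wrist_force: [0.8, 0.3, 4.3]
width: 0.0155
finger_force: 30.0
```

Request:
move_arm:
  steps: [0, 0, 0, 0.0002, -0.0025, 0, 0, 0, 0, 0, 0.0004, -0.0052, 0, 0, 0, 0, 0, 0.0004, -0.0052, 0, 0, 0, 0, 0, 0.0004, -0.0052, 0, 0, 0, 0, 0, 0.0004, -0.0052, 0, 0]

```text
time: 16.25
tool_pos: [0.6285, 0.1451, 0.1707]
ee_rot: [3.141, 0.003, -3.059]
wrist_force: [-0.1, 1.7, 6.2]
width: 0.0154
finger_force: 30.0
```

Request:
move_arm:
  steps: [0, 0, 0, 0, 0, 0, 0.5, 0, 0, 0, 0, 0, 0, 0.5, 0, 0, 0, 0, 0, 0, 0.5, 0, 0, 0, 0, 0, 0, 0.5, 0, 0, 0, 0, 0, 0.04, 0.5, 0, 0, 0, 0, 0, 0.08, 0.5, 0, 0, 0, 0, 0, 0.12, 0.7, 0, 0, 0, -0.025, -0.04, 0.147, 1, 0, 0, 0, -0.05, -0.08, 0.147, 1, 0, 0, 0, -0.075, -0.12, 0.147, 1, 0, 0, 0, -0.091, -0.148, 0.147, 1, 0, 0, 0, -0.091, -0.148, 0.147, 1]

```text
time: 17.45
tool_pos: [0.5351, -0.0061, 0.3169]
ee_rot: [-3.14, 0.001, -3.064]
wrist_force: [0.2, 1.0, 0.1]
width: 0.0915
finger_force: 0.0
```

```bash
cat > chk.py <<'E'
from look import *
p,d=look('w11',[])
H,W=d.shape; K,R,t=cam('wrist'); v,u=np.mgrid[:H,:W]
P=(np.stack([(u-K[0,2])/K[0,0],(v-K[1,2])/K[1,1],np.ones_like(u)],-1)*d[...,None]-t)@R
ex=np.array([np.cos(.075),np.sin(.075),0]);ey=np.array([-np.sin(.075),np.cos(.075),0])
X=P@ex;Y=P@ey;Z=P[...,2]
for x in (.56,.60,.63,.638,.655):
    k=(abs(X-x)<.003)&(Y>-.09)&(Y<.0)&(Z>.192)&(Z<.26)&(d>0)
    if k.any(): print('lever',x,np.round(np.percentile(Y[k],[1,99]),4),round(float(np.percentile(Y[k],[1,99]).mean()),4))
for lo,hi,n in ((.1595,.1628,'s1'),(.1645,.1678,'s2'),(.1695,.1728,'s3'),(.1745,.1778,'s4')):
    k=(abs(X-.634)<.006)&(Y>-.1)&(Y<.03)&(Z>lo)&(Z<hi)&(d>0); print(n,k.sum(),np.round(np.percentile(Y[k],[3,97]),4))
k=(abs(X-.512)<.05)&0
for x in (.44,.45,.46,.47,.48):
    k=(abs(P[...,0]-x)<.003)&(abs(P[...,1]+.008)<.03)&(Z>.21)&(Z<.27)&(d>0)
    if k.any(): print('grip',x,np.round(np.percentile(P[...,1][k],[1,50,99]),4),round(float(np.percentile(Z[k],97)),4))
E
python3 chk.py
```

```text
t 17.45 tcp [ 0.5351 -0.0061  0.3169] rot [-3.140e+00  1.000e-03 -3.064e+00] w 0.0915 ff 0.0 F [0.2 1.  0.1]
cam [ 0.458 -0.01   0.506]
lever 0.56 [-0.0607 -0.0275] -0.0441
lever 0.6 [-0.0603 -0.0285] -0.0444
lever 0.63 [-0.0598 -0.0287] -0.0443
lever 0.638 [-0.06   -0.0295] -0.0448
lever 0.655 [-0.0603 -0.0292] -0.0448
s1 149 [-0.0134  0.0051]
s2 109 [-0.0342 -0.0148]
s3 150 [-0.0534 -0.0354]
s4 104 [-0.0741 -0.0553]
grip 0.44 [-0.0239 -0.0113  0.0017] 0.2472
grip 0.45 [-0.0226 -0.0104  0.0019] 0.245
grip 0.46 [-0.022  -0.0094  0.003 ] 0.2432
grip 0.47 [-0.0214 -0.0089  0.004 ] 0.2418
grip 0.48 [-0.0209 -0.0084  0.0041] 0.2403
```

Step 3 is now centred at y'=−0.0444 against −0.0445 for the lever. Next I'll approach the hand grip.

Request:
move_arm:
  steps: [-0.006, 0.08, 0, -0.035, -0.006, -0.01, 1, -0.012, 0.16, 0, -0.073, -0.006, -0.03, 1, -0.012, 0.16, 0, -0.073, -0.006, -0.04, 1, -0.012, 0.16, 0, -0.073, -0.006, -0.04, 1, -0.012, 0.16, 0, -0.073, -0.006, -0.04, 1]

```text
time: 18.0
tool_pos: [0.4647, -0.0085, 0.2759]
ee_rot: [3.14, -0.159, -3.058]
wrist_force: [-0.3, -0.3, 0.3]
width: 0.0942
finger_force: 0.0
```

Run:
```python
from look import *
p,d=look('w12',['grip_mid'])
H,W=d.shape; K,R,t=cam('wrist'); v,u=np.mgrid[:H,:W]
P=(np.stack([(u-K[0,2])/K[0,0],(v-K[1,2])/K[1,1],np.ones_like(u)],-1)*d[...,None]-t)@R
Z=P[...,2]
for x in (.45,.46,.47):
    k=(abs(P[...,0]-x)<.003)&(abs(P[...,1]+.008)<.03)&(Z>.21)&(Z<.26)&(d>0)
    if k.any(): print('grip',x,np.round(np.percentile(P[...,1][k],[1,50,99]),4),round(float(np.percentile(Z[k],97)),4))
for s in (1,-1):
    f=(P[...,0]>.4)&(P[...,0]<.52)&(Z>.24)&(Z<.36)&(d>0)&(s*(P[...,1]+.01)<.08)&(s*(P[...,1]+.01)>.03)
    G=P[f]; print('finger',np.round([G.min(0),G.max(0)],4),len(G))
```

```text
t 18.0 tcp [ 0.4647 -0.0085  0.2759] rot [ 3.14  -0.159 -3.058] w 0.0942 ff 0.0 F [-0.3 -0.3  0.3]
cam [ 0.418 -0.012  0.476]
grip_mid [320.5 269.8] 0.64 [ 0.4639 -0.0108  0.2436]
grip 0.45 [-0.0249 -0.0121  0.0002] 0.2464
grip 0.46 [-0.0243 -0.0115  0.0011] 0.2445
grip 0.47 [-0.0236 -0.0109  0.0013] 0.2429
finger [[0.4534 0.0378 0.2854]
 [0.4802 0.051  0.36  ]] 4028
finger [[ 0.4615 -0.0676  0.2851]
 [ 0.4876 -0.0532  0.36  ]] 4047
```

Request:
move_arm:
  steps: [0, 0, 0, -0.002, -0.004, -0.015, 1, 0, 0, 0, -0.004, -0.004, -0.035, 1, 0, 0, 0, -0.004, -0.004, -0.055, 1, 0, 0, 0, -0.004, -0.004, -0.073, 0.7, 0, 0, 0, -0.004, -0.004, -0.073, 0.4, 0, 0, 0, -0.004, -0.004, -0.073, 0.2, 0, 0, 0, -0.004, -0.004, -0.073, 0, 0, 0, 0, -0.004, -0.004, -0.073, 0, 0, 0, 0, -0.004, -0.004, -0.073, 0, 0, 0, 0, -0.004, -0.004, -0.073, 0, 0, 0, 0, -0.004, -0.004, -0.073, 0]

```text
time: 19.2
tool_pos: [0.4598, -0.0131, 0.2031]
ee_rot: [3.14, -0.16, -3.059]
wrist_force: [0.1, -0.7, -0.3]
width: 0.0334
finger_force: 0.0
```

Request:
move_arm:
  steps: [0, 0, 0, 0, 0, 0, 0, 0, 0, 0, 0, 0, 0, 0, 0, 0, 0, 0, 0, 0, 0]

```text
time: 19.5
tool_pos: [0.4596, -0.0122, 0.2029]
ee_rot: [3.138, -0.16, -3.059]
wrist_force: [0.7, 4.4, 0.1]
width: 0.0236
finger_force: 30.0
```

The hand grip is held (23.6 mm, 30 N). I'll press down steadily.

Request:
move_arm:
  steps: [0.001, -0.012, 0, 0, 0, -0.003, 0, 0.002, -0.024, 0, 0, 0, -0.006, 0, 0.003, -0.036, 0, 0, 0, -0.009, 0, 0.004, -0.048, 0, 0, 0, -0.012, 0, 0.0045, -0.06, 0, 0, 0, -0.015, 0, 0.005, -0.072, 0, 0.0005, 0, -0.018, 0, 0.006, -0.084, 0, 0.0005, 0, -0.021, 0, 0.007, -0.096, 0, 0.0005, 0, -0.024, 0, 0.008, -0.108, 0, 0.001, 0, -0.027, 0, 0.009, -0.12, 0, 0.001, 0, -0.03, 0, 0.01, -0.132, 0, 0.001, 0, -0.033, 0, 0.01, -0.14, 0, 0.001, 0, -0.035, 0]

```text
time: 20.7
tool_pos: [0.4604, -0.0121, 0.169]
ee_rot: [3.14, -0.019, -3.059]
wrist_force: [-2.5, 5.4, 6.8]
width: 0.0238
finger_force: 30.0
```

Request:
move_arm:
  steps: [0.0005, -0.007, 0, 0, 0, -0.0015, 0, 0.001, -0.013, 0, 0, 0, -0.003, 0, 0.0012, -0.017, 0, 0, 0, -0.0045, 0, 0.0012, -0.02, 0, 0, 0, -0.006, 0, 0.0012, -0.02, 0, 0, 0, -0.006, 0, 0.0012, -0.02, 0, 0, 0, -0.006, 0]

```text
time: 21.3
tool_pos: [0.4609, -0.0121, 0.1638]
ee_rot: [3.141, 0.002, -3.059]
wrist_force: [-1.5, 5.6, 7.2]
width: 0.0238
finger_force: 30.0
```

Request:
move_arm:
  steps: [0, 0, 0, 0, 0, -0.001, 0, 0, 0, 0, 0, 0, -0.002, 0, 0, 0, 0, 0, 0, -0.002, 0, 0, 0, 0, 0, 0, -0.002, 0]

```text
time: 21.7
tool_pos: [0.4609, -0.0121, 0.1622]
ee_rot: [3.141, 0.003, -3.059]
wrist_force: [-4.0, 5.1, 8.0]
width: 0.0239
finger_force: 30.0
```

Run:
```python
from look import *
p,d=look('w13',[])
H,W=d.shape; K,R,t=cam('wrist'); v,u=np.mgrid[:H,:W]
P=(np.stack([(u-K[0,2])/K[0,0],(v-K[1,2])/K[1,1],np.ones_like(u)],-1)*d[...,None]-t)@R
Z=P[...,2]
for x in (.39,.40,.42,.43,.44,.445):
    k=(abs(P[...,0]-x)<.003)&(abs(P[...,1]+.012)<.02)&(Z>.15)&(Z<.24)&(d>0)
    if k.any(): print('grip',x,k.sum(),np.round(np.percentile(P[...,1][k],[1,50,99]),4),round(float(np.percentile(Z[k],95)),4))
```

```text
t 21.7 tcp [ 0.4609 -0.0121  0.1622] rot [ 3.141e+00  3.000e-03 -3.059e+00] w 0.0239 ff 29.998598098754883 F [-4.   5.1  8. ]
cam [ 0.383 -0.018  0.351]
grip 0.42 817 [-0.0277 -0.0144 -0.0006] 0.2033
grip 0.43 697 [-0.0268 -0.0138 -0.0004] 0.2029
grip 0.44 647 [-0.0256 -0.0131 -0.0005] 0.2021
grip 0.445 627 [-0.0253 -0.0128  0.    ] 0.2022
```

Request:
move_arm:
  steps: [0, 0, 0, 0, 0, -0.001, 0, 0, 0, 0, 0, 0, -0.0015, 0, 0, 0, 0, 0, 0, -0.0015, 0, 0, 0, 0, 0, 0, -0.0015, 0]

```text
time: 22.15
tool_pos: [0.4609, -0.0121, 0.1612]
ee_rot: [3.141, 0.003, -3.059]
wrist_force: [-4.9, 5.3, 10.5]
width: 0.0235
finger_force: 30.0
```

Request:
move_arm:
  steps: [0, 0, 0, 0, 0, -0.001, 0, 0, 0, 0, 0, 0, -0.0015, 0, 0, 0, 0, 0, 0, -0.0015, 0, 0, 0, 0, 0, 0, -0.0015, 0]

```text
time: 22.55
tool_pos: [0.4609, -0.0121, 0.1603]
ee_rot: [3.141, 0.004, -3.059]
wrist_force: [-6.7, 6.2, 12.3]
width: 0.0235
finger_force: 30.0
```

Request:
move_arm:
  steps: [0, 0, 0, -0.0005, 0, -0.0008, 0, 0, 0, 0, -0.001, 0.0005, -0.0015, 0, 0, 0, 0, -0.001, 0.0005, -0.0015, 0, 0, 0, 0, -0.001, 0.0005, -0.0015, 0, 0, 0, 0, -0.001, 0.0005, -0.0015, 0]

```text
time: 23.05
tool_pos: [0.461, -0.0121, 0.1596]
ee_rot: [-3.141, 0.006, -3.059]
wrist_force: [-3.8, 4.5, 13.7]
width: 0.024
finger_force: 30.0
```

Run:
```python
from look import *
look('w14',[])
ey=np.array([-np.sin(.075),np.cos(.075),0])
for n in('top','side'):
  _,d=snapshot(n)
  for t in ('steps','knob_grip','grip_mid','stop_screw'):
    for r in spot_point(n,t)[:1]: P=back(n,r['uv'],dep(d,r['uv'],1)); print(n,t,np.round(r['score'],2),np.round(P,4),round(P@ey,4))
```

```text
t 23.05 tcp [ 0.461  -0.0121  0.1596] rot [-3.141  0.006 -3.059] w 0.024 ff 29.99948501586914 F [-3.8  4.5 13.7]
cam [ 0.382 -0.018  0.348]
top steps 0.77 [0.6339 0.0445 0.1595] -0.0031
top knob_grip 0.48 [0.6199 0.146  0.1995] 0.0992
top stop_screw 0.57 [0.631  0.0026 0.1987] -0.0447
side steps 0.43 [0.6291 0.0496 0.1598] 0.0023
side knob_grip 0.53 [0.6284 0.1543 0.1967] 0.1068
side grip_mid 0.9 [0.4639 0.0128 0.2052] -0.022
side stop_screw 0.73 [0.7059 0.0047 0.1921] -0.0482
```

The force now rises at about 2 N/mm, against 0.2 N/mm for the spring alone. The lever is level and the push is 13.7 N, so the screw is bearing on step 3. Handing in while holding.

```bash
python3 -c "
from bench import *
o=get_obs();print(o['tool_pos'],o['wrist_force']);print(close_job())"
```

```text
[ 0.46100607 -0.01210589  0.15958738] [-3.35588494  4.73657407 14.16145625]
the job is handed in; nothing more can be done
None
```

The job is handed in with the arm still holding the lever level on the stop at about 14 N, and step 3 measured centred under the screw; my first grip closed on top of the knob and shifted the stop, which I then reset with the lever still up.

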